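# Slide the board carrier under the leaf spring of the test jig

### The job

Load the circuit board into the test jig: set closed fingertips on the yellow thumb pad of the black board carrier, press the carrier down hard against its sprung loading plate, and keep it pressed down while you slide it under the blue cross-bar and the leaf spring until it is fully home against the grey contact block and the loading plate has sprung up behind it. Only press and push the carrier, never pick it up; then let go and move clear, leaving everything else on the bench where it is.

Things in the scene. Friction and masses are not known exactly. Their poses are not given: they have to be found in the camera images.
- jig: Fixed test jig, aluminium base 270 x 150 mm, elsewhere and turned in each start. Origin on the bench, on the guides' centre line; x = slide direction towards home, z up. The bed is 26 mm above the bench. Black side guides: inner faces at y = +-45.5 mm (1.5 mm play each side), tops 48 mm up, x = -147 to 99 mm. Rear lip 42 mm high at x = -150 to -145 mm.
- cross_bar (a point): Middle of the front face of the jig's blue cross-bar, at jig x = 10 mm, 54 mm above the bench. The bar is 14 mm thick along the slide and spans the guides; underside 46 mm, top 62 mm (screw heads 65 mm) above the bench. Axes as the jig.
- stop_face (a point): Middle of the stop face of the grey contact block (52 mm high), at jig x = 80 mm, 33 mm above the bench, which the carrier's front edge touches when fully home. Axes as the jig.
- carrier: Loose black slab 130 (x) x 88 x 14 mm, 0.15 to 0.3 kg, green board in its front half. Origin: centre of underside; x along the slide, front edge at +65 mm. Starts on the raised loading plate, top 52 mm above the bench: its front would hit the cross-bar. Pressed flat on the bed its top is at 40 mm; pressed to within 5 mm of that it passes under the bar. Home: origin at jig x = 15 mm. Low friction.
- thumb_pad (a point): Centre of the yellow thumb pad on the carrier's top, 44 mm behind the carrier's centre, 21 mm ahead of its tail edge. The pad is 34 mm along the slide, 62 mm wide. At its front a yellow ridge, 8 mm long, 62 mm wide, 6 mm high, crosses the carrier, its rear face 17 mm ahead of this point: a fingertip can push on it. Axes as the carrier.
- home_pad (a point): Point of the jig where the centre of the thumb pad lies when the carrier is fully home and flat: 40 mm above the bench, on the centre line, 39 mm before the cross-bar's front face. The same axes as the jig.
- load_plate (a joint): Sprung steel plate 85 x 46 mm in the bed, jig x = -140 to -55 mm. Value in m: 0 up (top 12 mm above the bed), 0.012 level with the bed. Pushes up with 8 N when up, 13 N when level: pressing the carrier down takes about 10 N on the pad, up to 16 N near the end, when only the tail is over the plate. The bed below is rigid. It springs up behind the tail as the carrier gets home.
- leaf_spring (a joint): Two-tined steel leaf spring fixed to the cross-bar's far side, sloping down along the slide, tip at jig x = 68 mm. Value in rad: 0 free (tip 5 mm below the carrier's top), about 0.11 when the carrier lies under it and is pressed by about 6 N. The carrier's front edge lifts it as it comes.
- housing_a: Bystander: lime-green cast transmitter housing, 90 mm diameter, 76 mm high, side bosses out to 60 mm from the axis. Origin: centre of underside.
- housing_b: Bystander: a second lime-green transmitter housing, the same size. Origin: centre of underside.
- window_cap: Bystander: lime-green screw cap with window, 95 mm diameter, 24 mm high, lying beside the jig. Origin: centre of underside.
- driver: Bystander: red-handled screwdriver, 160 mm long, lying beside the jig. Origin: under its middle, x axis from handle to blade.
- multimeter: Bystander: orange multimeter lying flat, 150 x 78 x 43 mm. Origin: centre of underside.
- screw_tray: Bystander: small blue divided tray, 100 x 70 x 28 mm. Origin: centre of underside.
- spray: Bystander: upright whitish bottle with blue cap, 60 mm diameter, 170 mm high. Origin: centre of underside.
Mind the look-alikes: they are no part of the job. Leave any purple or red look-alike of the carrier alone.

How it is judged:
By the outcome, as a careful person would: the job done as asked, in the order asked, and still so for the second after the job is handed in, with the robot touching nothing.
It also fails if it takes over 35 s, if anything falls off the work surface, if the arm or the gripper's body presses on something with over 40 N, if the wrist force passes 120 N, or if a joint passes its speed limit or range.

### The arm

A 7-joint arm with a two-finger parallel gripper is mounted at the origin on the work surface. World frame = base frame: x ahead of the robot, y to its left, z up, the work surface at z = 0. Lengths are in m, angles in rad, forces in N, time in s.
With the tool pointing down it reaches from about 0.35 to 0.9 m from the base axis. Payload 19.9 kg.
Tool frame: the origin (TCP) lies midway between the tips of the shut fingers; the grasp point (between the pads) lies 19 mm behind it; z points along the fingers, y is the line along which they close (so a half turn about z gives the same grasp; the last joint's range is limited). The gripper opens to 94 mm and grips with 3 to 60 N. Pads are 16 mm wide; open, the fingers measure 119 mm over their backs; the gripper's body (75 mm by 177 mm) begins 78 mm behind the grasp point.
Start: joints at [1.224, 0.417, -0.01, 1.614, 0.005, 1.111, -0.053], TCP at [0.188, -0.596, 0.177] pointing down, gripper open.
Joint ranges: [-2.81, 2.81], [-0.39, 2.02], [-1.27, 1.25], [0.06, 2.57], [-1.19, 4.33], [0.19, 2], [-2.82, 2.82]. Speed limits (rad/s): [1.89, 1.89, 2.39, 2.39, 3.01, 3.01, 3.01].

### API

Orientations are given as a unit quaternion [x, y, z, w].
In Python, from plant import manip gives the robot as it stands.
- The arm moves only by the tool servo_tool, never from a script. Its argument "moves" is a list of rows, each a list of 7 numbers: the gripper's target within -1 to 1 (fully open at 1, half-way at 0, shut at -1), then the shift along the tool's x, y, z scaled (see below), then the turn, a rotation vector about the tool's x, y, z scaled (see below). In form: [[grip, dx, dy, dz, wx, wy, wz], ...]. A call has 1 to 10 rows; each row shifts and turns the commanded pose from where the row before left it, along the tool's axes as they then stand; what a row does not reach is not made up. The controller multiplies each number of a shift by 0.75 m and each number of a turn by 180 degrees. A row lasts 1/8 s, in which the tool goes at most 62.5 mm and 10.7 degrees, less where a joint would pass 70% of its speed; a pose out of reach is approached as far as the arm can. A call with a number of a shift or a turn outside -1 to 1 is refused whole. A call with a gripper value outside its range is refused whole. The fingers move at their own pace and stop on an object; "newtons" is the grip in N (left out, the last holds). Time passes only in rows, so rows that do not move let the fingers close. It gives the time, the measured TCP pose, the force, the opening and the grip force at its end, in the units of the state.
- manip.sense(): the state, without advancing time (a new reading comes with each control period).
- manip.capture(name): name is "scene" or "top" or "wrist"; returns (picture, depth): 420x560x3 uint8, red, green, blue; 420x560 float32, m along the optical axis (not along the pixel's ray), 0 where there is no reading.
- manip.camera_model(name): a dict with "vertical_fov" (degrees; the focal length in pixels is half the picture's height over the tangent of half this angle, whatever the lens; pixels are square), "cx", "cy" (the principal point, pixels), "k1" (the pictures are not rectified: a ray, as slopes to the right and down, at radius r is drawn at 1 + k1 r^2 times it, then the intrinsics apply), "rvec" (rotation vector, rad) and "tvec" (3), from world to camera coordinates, as OpenCV has them. Camera axes: x right, y down, z forward; pixel columns grow to the right and rows downward; lengths in m; the calibration is good to about 2 mm. A picture is of the moment at which its call begins: read the wrist's pose just before it. camera_model takes no time and is no camera call; for the wrist camera it gives the pose at the moment of the call.
- manip.job_done(): hands the job in; it is judged then, once.
The state is a dict: "t": time; "qpos": joint angles; "qvel": joint speeds; "effort": joint torques, N m; "ee_pos": TCP position; "eef_rot": TCP orientation; "ft_force": force on the tool from outside, world axes, zero at the start; "torque": the same for the moment, N m; "finger_gap": finger opening in m; "gripper_force": force on a finger pad.
Only numpy, scipy, OpenCV 4.12 (cv2) and the standard library are available. Lean on these libraries where they do the work, as an engineer would, in place of code of your own. Each camera call takes 0.05 s, during which the arm holds its last target. There are 200 camera calls.

## Working session

There is one attempt and no reset: what is moved stays moved. The work goes in short steps, Python scripts to look and compute and a tool call to move; the robot and the scene stay as the last step left them, time stands still between calls to the robot, and variables do not carry over. Pictures are saved under pics/ and viewed, at most 10 in all, crops included, and the job is handed in when it is done.

Besides the shell and the picture viewer there is one more tool, called after ">>>" in YAML: its name, and indented under it one key for each argument. servo_tool: Moves the arm, as the interface text tells. Shifts and turns lie within -1 to 1; 1 stands for 0.75 m of shift or 180 degrees of turn. Its arguments: {"type":"object","properties":{"moves":{"type":"array"},"newtons":{"type":"number"}},"required":["moves"]}

```bash
mkdir -p pics
cat > h.py <<'E'
import numpy as np, cv2
from plant import manip
from scipy.spatial.transform import Rotation as R
def cam(n):
    m=manip.camera_model(n); return m
def rays(m,uv,H=420):
    f=H/2/np.tan(np.radians(m['vertical_fov'])/2)
    d=(np.atleast_2d(uv).astype(float)-[m['cx'],m['cy']])/f
    s=d.copy()
    for _ in range(20): s=d/(1+m['k1']*(s**2).sum(1,keepdims=True))
    Rm=R.from_rotvec(np.ravel(m['rvec'])).as_matrix(); t=np.ravel(m['tvec'])
    return -Rm.T@t, np.c_[s,np.ones(len(s))]@Rm
def plane(m,uv,z):
    o,d=rays(m,uv); return o+d*((z-o[2])/d[:,2])[:,None]
def depthpts(m,uv,dep):
    o,d=rays(m,uv); return o+d*np.ravel(dep)[:,None]
E
python3 - <<'E'
from h import *
print(manip.sense())
for n in ['top','scene']:
    p,d=manip.capture(n); np.savez(f'{n}.npz',p=p,d=d); cv2.imwrite(f'pics/{n}1.png',p[:,:,::-1]); print(n,manip.camera_model(n))
E
```

```text
{'t': 0.0, 'qpos': array([ 1.22447604,  0.41798965, -0.01031482,  1.61415594,  0.00467143,
        1.11068012, -0.0529757 ]), 'qvel': array([ 0.00075868,  0.00049337,  0.00012966,  0.00091182, -0.00076979,
       -0.00096844,  0.00286725]), 'effort': array([ 3.35492703e-03, -8.51243305e+01,  6.40009101e-01, -4.25979495e+01,
       -4.89121350e-02,  1.86391821e-02,  2.47053049e-04]), 'ee_pos': array([ 0.18745766, -0.5958062 ,  0.17672312]), 'eef_rot': array([ 9.88405538e-01,  1.51835859e-01, -1.21391820e-04, -5.92171971e-04]), 'ft_force': array([ 0.21617364,  0.40869303, -0.20711525]), 'torque': array([-0.020465  ,  0.03670794,  0.01951477]), 'gripper_force': 0.0, 'finger_gap': 0.09408651715897501}
top {'vertical_fov': 51.332938277902144, 'cx': 291.02286140709174, 'cy': 208.70428425386234, 'k1': 0.009480851245770226, 'rvec': array([ 2.12830296, -2.18038899,  0.0831891 ]), 'tvec': array([0.03015703, 0.61683949, 1.05375147])}
scene {'vertical_fov': 42.33997301725517, 'cx': 275.61179390344387, 'cy': 204.3585645595529, 'k1': -0.04474096937185553, 'rvec': array([ 2.04706693,  0.70736691, -0.41288049]), 'tvec': array([-0.46941818, -0.1429972 ,  1.69535926])}
```

View pics/top1.png

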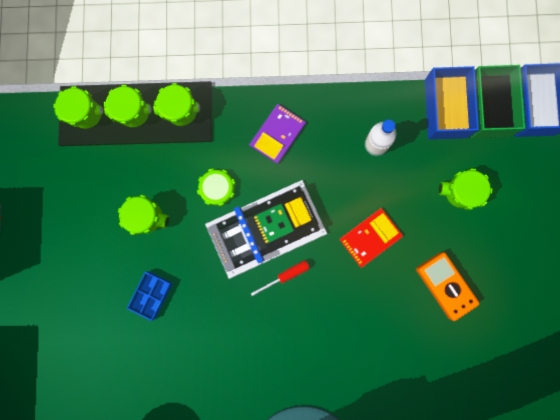

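View pics/scene1.png

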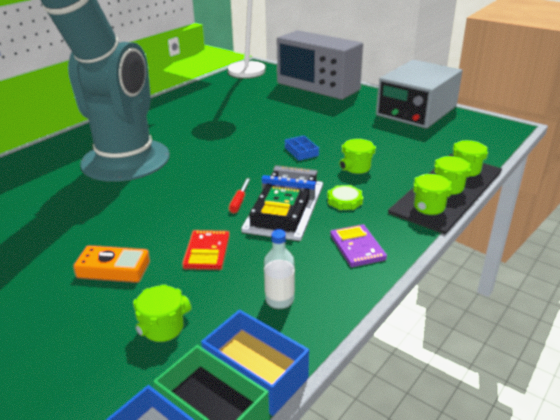

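Top view: three board-like things: purple (278,133), red (371,237), and the black slab with a green board and yellow pad (298,212) in the aluminium jig (265,228). Only the last fits the description, since it is black and lies in the jig behind the blue bar (248,235). I'll measure it and confirm in a crop.

Run:
```python
from h import *
z=np.load('top.npz'); p,d=z['p'],z['d']; m=cam('top')
cv2.imwrite('pics/crop1.png',cv2.resize(p[165:290,190:345,::-1],None,fx=5,fy=4.8*5/4.8,interpolation=cv2.INTER_CUBIC)[:600])
hsv=cv2.cvtColor(p,cv2.COLOR_RGB2HSV)
roi=np.zeros(p.shape[:2],bool); roi[175:282,200:330]=1
def pts(mask):
    v,u=np.nonzero(mask&roi&(d>0)); return np.c_[u,v],depthpts(m,np.c_[u,v],d[v,u])
H,S,V=hsv[...,0],hsv[...,1],hsv[...,2]
for n,mk in dict(yel=(H>18)&(H<32)&(S>150)&(V>120),blue=(H>100)&(H<130)&(S>150)&(V>80)).items():
    uv,P=pts(mk); lab=cv2.connectedComponentsWithStats((mk&roi).astype(np.uint8))
    print(n,[ (s.tolist(),c.round(1).tolist()) for s,c in zip(lab[2][1:],lab[3][1:]) if s[4]>15])
    print(np.median(P,0),P[:,2].min(),P[:,2].max())
    r=cv2.minAreaRect(plane(m,uv,.054)[:,:2].astype(np.float32)); print(r)
# aluminium base: bright/grey low sat
uv,P=pts((S<60)&(V>110)&(np.abs(d-np.median(d))<1)); 
k=(P[:,2]<.04)
r=cv2.minAreaRect(P[k][:,:2].astype(np.float32)); print('base',r,np.percentile(P[:,2],[5,25,50,75,95]))
```

```text
yel [([285, 197, 27, 31, 491], [297.8, 211.8])]
[0.60449844 0.00104934 0.0520476 ] 0.0239782852760706 0.061559659264517785
((0.5901780128479004, 0.03537715598940849), (0.06764572113752365, 0.12687307596206665), 23.06118392944336)
blue [([234, 207, 29, 56, 300], [248.2, 234.1])]
[0.55841092 0.11932048 0.06133537] -0.0018797457427373043 0.06694529031160368
((0.5556806325912476, 0.12129775434732437), (0.14534743130207062, 0.017383122816681862), 23.178606033325195)
base ((0.5709936618804932, 0.08596282452344894), (0.3147757053375244, 0.25883379578590393), 85.54155731201172) [0.00805909 0.01151755 0.02224249 0.04447377 0.05306597]
```

View pics/crop1.png

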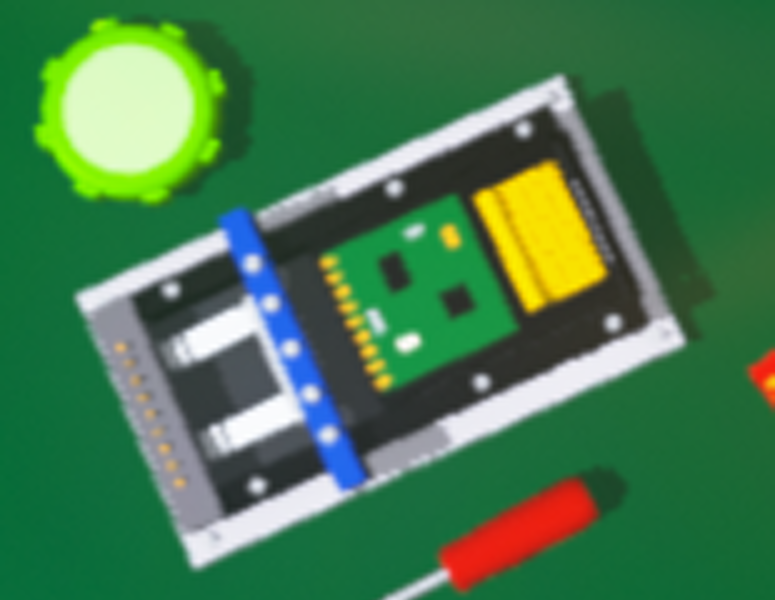

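Crop confirmed: black carrier with green board, yellow pad at about (540,235) in the crop, ridge on the bar side, bar at (290,350), contact block lower left. Now the pose.

```bash
cat > meas.py <<'E'
from h import *
def comps(n,p,d,test,zc,near=None):
    m=cam(n); hsv=cv2.cvtColor(p,cv2.COLOR_RGB2HSV); mk=test(*cv2.split(hsv)).astype(np.uint8)
    k,lab,st,c=cv2.connectedComponentsWithStats(mk); out=[]
    for i in range(1,k):
        if st[i,4]<60: continue
        v,u=np.nonzero(lab==i); P=plane(m,np.c_[u,v],zc)[:,:2]
        if np.hypot(*(P.mean(0)-near))>.04: continue
        out.append((c[i].round(1),st[i,4],P.mean(0).round(4),cv2.minAreaRect(P.astype(np.float32))))
    return out
yel=lambda H,S,V:(H>18)&(H<32)&(S>150)&(V>100)
blu=lambda H,S,V:(H>100)&(H<130)&(S>150)&(V>80)
E
python3 - <<'E'
from meas import *
for n in ['top','scene']:
    z=np.load(n+'.npz')
    print(n,'yel',comps(n,z['p'],z['d'],yel,.054,[.604,.001]))
    print(n,'blu',comps(n,z['p'],z['d'],blu,.062,[.557,.12]))
m=cam('top')
c=np.array([(565,78),(685,345),(195,568),(78,297)])/5+[190,165]
P=plane(m,c-.4,.012)[:,:2]; print(P, P.mean(0)); 
for a,b in((0,3),(1,2),(0,1),(3,2)): w=P[b]-P[a]; print(np.hypot(*w),np.degrees(np.arctan2(w[1],w[0])))
E
```

```text
top yel [(array([297.7, 211.8]), np.int32(502), array([ 0.6071, -0.0013]), ((0.6071891784667969, -0.00114474818110466), (0.06539987027645111, 0.04595448821783066), 23.562856674194336))]
top blu [(array([248.2, 234.1]), np.int32(300), array([0.5556, 0.1191]), ((0.5552863478660583, 0.12028082460165024), (0.14424912631511688, 0.017251785844564438), 23.1785945892334))]
scene yel [(array([275.4, 208.3]), np.int32(332), array([ 0.6061, -0.0049]), ((0.6043372750282288, -0.004056915640830994), (0.06899220496416092, 0.06374070048332214), 37.115142822265625))]
scene blu [(array([287.8, 182.3]), np.int32(363), array([0.561 , 0.1036]), ((0.5580865144729614, 0.10593745857477188), (0.14418958127498627, 0.04566442221403122), 24.88469696044922))]
[[ 0.69184359 -0.01538588]
 [ 0.55439445 -0.0721855 ]
 [ 0.44885035  0.17588947]
 [ 0.58614377  0.23448493]] [0.57030804 0.08070075]
0.27130771372982077 112.92922847870454
0.2695936722627733 113.04744705301059
0.14872276175249896 -157.54757953307035
0.14927462717758402 -156.88769364075773
```

```bash
cat > go.py <<'E'
from h import *
import sys
s=manip.sense(); r=R.from_quat(s['eef_rot']); tgt=np.array(eval(sys.argv[1])); yaw=float(sys.argv[2])
# tool y along -slide, z down
sl=np.array([np.cos(np.radians(yaw)),np.sin(np.radians(yaw)),0]); y=-sl; z=np.array([0,0,-1.]); x=np.cross(y,z)
T=R.from_matrix(np.c_[x,y,z])
print('t',s['t'],'pos',s['ee_pos'].round(4),'F',s['ft_force'].round(1),'gap',s['finger_gap'])
print('shift tool units',(r.inv().apply(tgt-s['ee_pos'])/.75).round(4),'turn units',((r.inv()*T).as_rotvec()/np.pi).round(4))
E
python3 go.py "[.6087,-.005,.177]" 113
```

```text
t 0.1 pos [ 0.1874 -0.5958  0.1768] F [ 0.1  0.3 -0.1] gap 0.09398308410959133
shift tool units [ 7.722e-01 -5.829e-01  3.000e-04] turn units [-0.0004  0.     -0.0308]
```

>>> servo_tool:
  moves:
    - [-1, 0.02, -0.015, 0, 0, 0, 0]
    - [-1, 0.04, -0.03, 0, 0, 0, 0]
    - [-1, 0.04, -0.03, 0, 0, 0, 0]
    - [-1, 0.04, -0.03, 0, 0, 0, 0]
    - [-1, 0.04, -0.03, 0, 0, 0, 0]
    - [-1, 0.04, -0.03, 0, 0, 0, 0]
    - [-1, 0.04, -0.03, 0, 0, 0, 0]
    - [-1, 0.04, -0.03, 0, 0, 0, 0]
    - [-1, 0.04, -0.03, 0, 0, 0, 0]
    - [-1, 0.04, -0.03, 0, 0, 0, 0]
  newtons: 20

```text
t: 1.35
ee_pos: [0.3959, -0.3045, 0.1774]
eef_rot: [0.988, 0.152, -0.0, 0.0]
ft_force: [0.6, -0.7, -0.8]
finger_gap: 0.0006
gripper_force: 0.0
```

>>> servo_tool:
  moves:
    - [-1, 0.04, -0.03, 0, 0, 0, 0]
    - [-1, 0.04, -0.03, 0, 0, 0, 0]
    - [-1, 0.04, -0.03, 0, 0, 0, 0]
    - [-1, 0.04, -0.03, 0, 0, 0, 0]
    - [-1, 0.04, -0.03, 0, 0, 0, 0]
    - [-1, 0.04, -0.03, 0, 0, 0, 0]
    - [-1, 0.04, -0.03, 0, 0, 0, 0]
    - [-1, 0.04, -0.03, 0, 0, 0, 0]
    - [-1, 0.04, -0.03, 0, 0, 0, 0]
    - [-1, 0.02, -0.013, 0, 0, 0, 0]

```text
t: 2.6
ee_pos: [0.6035, -0.0158, 0.1772]
eef_rot: [0.988, 0.153, -0.0, -0.0]
ft_force: [-0.2, 0.3, -0.7]
finger_gap: 0.0006
gripper_force: 0.0
```

```bash
python3 go.py "[.6087,-.005,.120]" 113
```

```text
t 2.6 pos [ 0.6035 -0.0158  0.1772] F [-0.2  0.3 -0.7] gap 0.000587007721574543
shift tool units [ 0.0109 -0.0117  0.0763] turn units [-0.0002  0.     -0.0298]
```

>>> servo_tool:
  moves:
    - [-1, 0.006, -0.006, 0.03, 0, 0, -0.015]
    - [-1, 0.005, -0.0057, 0.03, 0, 0, -0.015]
    - [-1, 0, 0, 0.016, 0, 0, 0]
    - [-1, 0, 0, 0, 0, 0, 0]

```text
t: 3.1
ee_pos: [0.6078, -0.0082, 0.1199]
eef_rot: [0.98, 0.197, -0.001, -0.0]
ft_force: [0.9, -0.2, 1.8]
finger_gap: 0.0001
gripper_force: 0.0
```

```bash
python3 go.py "[.6087,-.005,.120]" 113
python3 - <<'E'
from meas import *
m=cam('wrist'); p,d=manip.capture('wrist'); cv2.imwrite('pics/w1.png',p[:,:,::-1])
np.savez('wrist.npz',p=p,d=d)
print('yel',comps('wrist',p,d,yel,.054,[.607,-.001])); print('blu',comps('wrist',p,d,blu,.062,[.557,.12]))
E
```

```text
t 3.1 pos [ 0.6078 -0.0082  0.1199] F [ 0.9 -0.2  1.8] gap 0.0001179367210240326
shift tool units [ 0.0027 -0.0035 -0.0001] turn units [-0.0001  0.0004 -0.0012]
yel [(array([270.7, 204. ]), np.int32(4086), array([6.09e-01, 5.00e-04]), ((0.6053315997123718, -0.0013918355107307434), (0.06453077495098114, 0.04317024350166321), 23.51544952392578))]
blu [(array([103., 206.]), np.int32(4197), array([0.5587, 0.1181]), ((0.5542373657226562, 0.117006815969944), (0.14463402330875397, 0.022003712132573128), 23.059423446655273))]
```

View pics/w1.png

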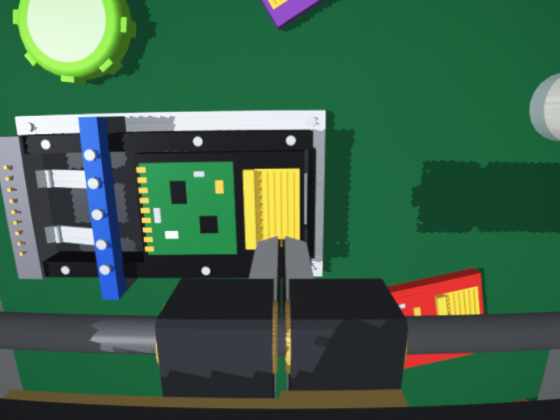

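Wrist view: the pad sits at (285,207) with its ridge on the bar side at (250,210). The shut tips are at (282,240), projecting onto the pad's centre. Now I'll descend onto the pad.

```bash
python3 go.py "[.6075,-.005,.058]" 113.1
```

```text
t 3.15 pos [ 0.6083 -0.0082  0.1207] F [-0.3  0.1  0.4] gap 0.0006918457599672654
shift tool units [ 0.0006 -0.0044  0.0836] turn units [ 0.      0.     -0.0017]
```

>>> servo_tool:
  moves:
    - [-1, 0.0006, -0.0044, 0.03, 0, 0, -0.0015]
    - [-1, 0, 0, 0.03, 0, 0, 0]
    - [-1, 0, 0, 0.0236, 0, 0, 0]
    - [-1, 0, 0, 0, 0, 0, 0]

```text
t: 3.65
ee_pos: [0.6071, -0.0048, 0.0571]
eef_rot: [0.98, 0.2, -0.001, -0.0]
ft_force: [-0.1, 0.0, 0.3]
finger_gap: 0.0007
gripper_force: 0.0
```

>>> servo_tool:
  moves:
    - [-1, 0, 0, 0.007, 0, 0, 0]
    - [-1, 0, 0, 0.007, 0, 0, 0]
    - [-1, 0, 0, 0, 0, 0, 0]

```text
t: 4.03
ee_pos: [0.6075, -0.0046, 0.047]
eef_rot: [0.98, 0.2, -0.0, -0.0]
ft_force: [0.6, -0.1, -0.1]
finger_gap: 0.0004
gripper_force: 0.0
```

>>> servo_tool:
  moves:
    - [-1, 0, 0, 0.003, 0, 0, 0]
    - [-1, 0, 0, 0, 0, 0, 0]

```text
t: 4.28
ee_pos: [0.6075, -0.0046, 0.0448]
eef_rot: [0.98, 0.201, -0.0, -0.0]
ft_force: [0.0, -0.8, -0.6]
finger_gap: 0.0005
gripper_force: 0.0
```

```bash
python3 go.py "[.6075,-.005,.040]" 113.1
python3 - <<'E'
from meas import *
m=cam('wrist'); p,d=manip.capture('wrist'); cv2.imwrite('pics/w2.png',p[:,:,::-1])
u,v=np.meshgrid(range(560),range(420)); P=depthpts(m,np.c_[u.ravel(),v.ravel()],d.ravel()).reshape(420,560,3)
H=cv2.cvtColor(p,cv2.COLOR_RGB2HSV); k=yel(*cv2.split(H))&(d>0)
k&=np.hypot(P[...,0]-.6062,P[...,1]+.0013)<.05
q=P[k]; s=(q[:,:2]-[.6062,-.0013])@[-.3923,.9198]
for a in range(-30,30,5):
    j=(s>a/1e3)&(s<=a/1e3+.005)
    if j.sum(): print(a,j.sum(),np.median(q[j,2]).round(4))
print(manip.sense()['ft_force'])
E
```

```text
t 4.275 pos [ 0.6075 -0.0046  0.0448] F [ 0.  -0.8 -0.6] gap 0.0005111285039907479
shift tool units [-0.0002  0.0005  0.0065] turn units [-0.      0.      0.0002]
-25 141 0.0523
-20 483 0.0527
-15 427 0.0527
-10 427 0.0527
-5 595 0.053
0 436 0.0526
5 444 0.0527
10 635 0.0548
15 791 0.0581
20 246 0.0573
[-0.13001617 -0.07624892 -0.35637317]
```

View pics/w2.png

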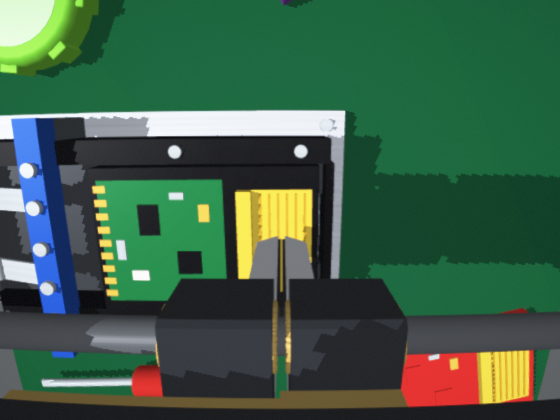

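Wrist view: the tips are at (282,240) over the pad's middle, with the ridge at (243,230) ahead of them. The pad is still at 52.5 mm and there's no force yet, so I'll go lower in small steps.

>>> servo_tool:
  moves:
    - [-1, 0, 0, 0.003, 0, 0, 0]
    - [-1, 0, 0, 0, 0, 0, 0]

```text
t: 4.58
ee_pos: [0.6074, -0.0046, 0.0425]
eef_rot: [0.98, 0.201, -0.0, -0.0]
ft_force: [0.9, 0.3, -0.5]
finger_gap: 0.0005
gripper_force: 0.0
```

>>> servo_tool:
  moves:
    - [-1, 0, 0, 0.003, 0, 0, 0]
    - [-1, 0, 0, 0, 0, 0, 0]

```text
t: 4.82
ee_pos: [0.6074, -0.0046, 0.0402]
eef_rot: [0.98, 0.201, -0.0, -0.0]
ft_force: [0.2, 0.5, -1.0]
finger_gap: 0.0006
gripper_force: 0.0
```

```bash
cat > padz.py <<'E'
from meas import *
def run(c=(.6062,-.0013)):
    m=cam('wrist'); p,d=manip.capture('wrist')
    u,v=np.meshgrid(range(560),range(420)); P=depthpts(m,np.c_[u.ravel(),v.ravel()],d.ravel()).reshape(420,560,3)
    k=yel(*cv2.split(cv2.cvtColor(p,cv2.COLOR_RGB2HSV)))&(d>0)&(np.hypot(P[...,0]-c[0],P[...,1]-c[1])<.06)
    q=P[k]; s=(q[:,:2]-c)@[-.3923,.9198]
    print('pad z',[(a,np.median(q[(s>a/1e3)&(s<=a/1e3+.01),2]).round(4)) for a in(-20,-10,0,13)],'s range',np.percentile(s,[1,99]).round(4), 'mean',q.mean(0).round(4))
    print('tip px z near', [P[y,280].round(4).tolist() for y in (242,250)], [P[y,265].round(4).tolist() for y in (242,250)])
    return p
if __name__=='__main__': run(); print(manip.sense()['ft_force'],manip.sense()['ee_pos'])
E
python3 padz.py
```

```text
pad z [(-20, np.float64(0.0527)), (-10, np.float64(0.0528)), (0, np.float64(0.0526)), (13, np.float64(0.058))] s range [-0.0212  0.0414] mean [0.6172 0.0069 0.0568]
tip px z near [[0.6148, -0.001, 0.0727], [0.6156, -0.0007, 0.0862]] [[0.6137, 0.0065, 0.078], [0.6138, 0.006, 0.0888]]
[-0.25052421 -0.2368542   0.39174909] [ 0.60749052 -0.00457142  0.04030036]
```

Run:
```python
from h import *
m=cam('wrist'); p,d=manip.capture('wrist')
for x in (265,275,280,290,300):
    v=np.arange(232,250,1); P=depthpts(m,np.c_[np.full(len(v),x),v],d[v,x]); print(x,[(int(a),*(q*1e3).round(0).astype(int).tolist()) for a,q in zip(v,P)])
p,d=manip.capture('scene'); m=cam('scene'); cv2.imwrite('pics/s2.png',cv2.resize(p[120:260,210:390,::-1],None,fx=4,fy=4,interpolation=cv2.INTER_CUBIC))
```

```text
265 [(232, 610, 6, 52), (233, 610, 6, 53), (234, 610, 6, 53), (235, 609, 6, 52), (236, 608, 5, 53), (237, 607, 5, 52), (238, 607, 5, 52), (239, 614, 7, 73), (240, 614, 7, 75), (241, 614, 7, 77), (242, 613, 6, 77), (243, 614, 7, 81), (244, 614, 6, 81), (245, 614, 6, 83), (246, 614, 6, 84), (247, 614, 6, 85), (248, 614, 6, 87), (249, 614, 6, 89)]
275 [(232, 613, 1, 54), (233, 612, 1, 51), (234, 612, 1, 53), (235, 611, 0, 52), (236, 616, 2, 69), (237, 616, 2, 71), (238, 616, 2, 73), (239, 616, 2, 74), (240, 616, 2, 75), (241, 616, 2, 77), (242, 616, 2, 79), (243, 616, 2, 81), (244, 616, 2, 81), (245, 616, 2, 83), (246, 616, 2, 84), (247, 616, 2, 85), (248, 616, 2, 87), (249, 616, 2, 88)]
280 [(232, 614, -1, 53), (233, 613, -2, 52), (234, 613, -2, 52), (235, 612, -2, 52), (236, 611, -3, 51), (237, 611, -3, 52), (238, 610, -3, 52), (239, 615, -1, 70), (240, 615, -1, 71), (241, 615, -1, 73), (242, 615, -1, 74), (243, 615, -1, 76), (244, 615, -1, 77), (245, 615, -1, 76), (246, 615, -1, 80), (247, 615, -1, 81), (248, 615, -1, 83), (249, 616, -1, 85)]
290 [(232, 616, -7, 52), (233, 615, -7, 52), (234, 615, -7, 53), (235, 614, -7, 52), (236, 614, -8, 52), (237, 619, -5, 71), (238, 619, -5, 72), (239, 619, -5, 74), (240, 618, -5, 75), (241, 618, -5, 76), (242, 619, -5, 78), (243, 619, -5, 80), (244, 618, -5, 81), (245, 618, -5, 82), (246, 619, -4, 85), (247, 618, -5, 85), (248, 618, -5, 86), (249, 618, -5, 88)]
300 [(232, 618, -12, 53), (233, 617, -12, 51), (234, 617, -12, 53), (235, 616, -12, 52), (236, 616, -13, 52), (237, 615, -13, 52), (238, 615, -13, 53), (239, 614, -13, 52), (240, 620, -9, 75), (241, 621, -9, 77), (242, 621, -9, 79), (243, 620, -9, 79), (244, 620, -9, 81), (245, 621, -9, 84), (246, 620, -9, 84), (247, 620, -9, 86), (248, 621, -9, 88), (249, 620, -9, 89)]
```

View pics/s2.png

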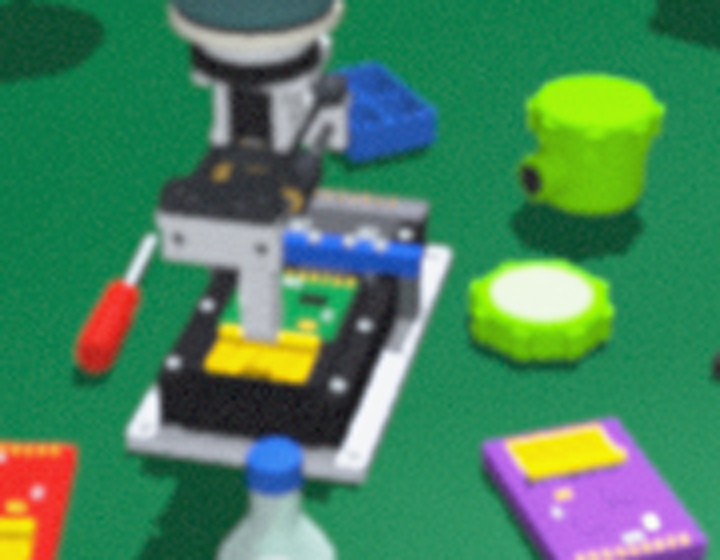

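The scene crop shows the fingertip's lower end at (262,340), apparently above the pad with its shadow below. I'll check its real height by ray.

Run:
```python
from h import *
m=cam('scene'); p,d=manip.capture('scene')
for v in range(196,214):
    u=275; o,r=rays(m,[[u,v]]); q=depthpts(m,[[u,v]],d[v,u])[0]; print(v,p[v,u],(q*1e3).round(0))
s=manip.sense(); print(s['t'],s['ee_pos'],s['ft_force'],s['qpos'].round(4))
```

```text
196 [188 193 201] [615. -16.  98.]
197 [185 190 195] [615. -16.  96.]
198 [190 194 200] [616. -17.  93.]
199 [190 194 199] [615. -17.  90.]
200 [188 190 197] [617. -19.  89.]
201 [190 192 198] [615. -17.  85.]
202 [183 190 198] [613. -14.  79.]
203 [182 184 186] [617. -19.  80.]
204 [177 172 154] [615. -16.  76.]
205 [193 170  99] [594.   9.  52.]
206 [216 182  31] [597.   5.  52.]
207 [236 207   7] [597.   4.  49.]
208 [242 219  10] [601.  -0.  50.]
209 [244 224  10] [605.  -5.  52.]
210 [246 229  10] [608.  -9.  52.]
211 [241 216  10] [612. -14.  53.]
212 [217 179  10] [612. -14.  50.]
213 [165 137   9] [616. -18.  51.]
5.025 [ 0.60759685 -0.00456577  0.04044486] [-0.8441293   0.28605635  0.11899933] [ 0.2267  0.5702 -0.358   1.7561  0.252   0.8606 -1.4117]
```

Both cameras put the real tip at about 70–73 mm while the reading says 40 mm, so the reported z is about 30 mm low. x and y agree. I'll go down with contact feedback.

>>> servo_tool:
  moves:
    - [-1, 0, 0, 0.008, 0, 0, 0]
    - [-1, 0, 0, 0.008, 0, 0, 0]
    - [-1, 0, 0, 0, 0, 0, 0]

```text
t: 5.4
ee_pos: [0.6071, -0.0045, 0.0277]
eef_rot: [0.98, 0.201, -0.001, -0.0]
ft_force: [0.1, 0.5, -0.0]
finger_gap: 0.0004
gripper_force: 0.0
```

>>> servo_tool:
  moves:
    - [-1, 0, 0, 0.005, 0, 0, 0]
    - [-1, 0, 0, 0, 0, 0, 0]

```text
t: 5.65
ee_pos: [0.6076, -0.0046, 0.0245]
eef_rot: [0.98, 0.201, 0.0, -0.0]
ft_force: [-0.4, 0.2, -0.1]
finger_gap: 0.0006
gripper_force: 0.0
```

>>> servo_tool:
  moves:
    - [-1, 0, 0, 0.004, 0, 0, 0]
    - [-1, 0, 0, 0, 0, 0, 0]

```text
t: 5.9
ee_pos: [0.6078, -0.0045, 0.0219]
eef_rot: [0.98, 0.201, 0.0, 0.0]
ft_force: [-0.8, -1.0, 7.0]
finger_gap: 0.0006
gripper_force: 3.4
```

```bash
python3 padz.py
```

```text
pad z [(-20, np.float64(0.0503)), (-10, np.float64(0.0504)), (0, np.float64(0.0503)), (13, np.float64(0.0556))] s range [-0.021   0.0417] mean [0.6188 0.0083 0.0532]
tip px z near [[0.6158, -0.0007, 0.0562], [0.6156, -0.0008, 0.0669]] [[0.6139, 0.0065, 0.0593], [0.6141, 0.006, 0.0704]]
[-1.5494814  -0.30914561  7.02415509] [ 0.60786961 -0.00453202  0.02200242]
```

Contact: 7 N and the pad is moving down. Now I'll press to the bed.

>>> servo_tool:
  moves:
    - [-1, 0, 0, 0.004, 0, 0, 0]
    - [-1, 0, 0, 0.004, 0, 0, 0]
    - [-1, 0, 0, 0.004, 0, 0, 0]
    - [-1, 0, 0, 0, 0, 0, 0]

```text
t: 6.45
ee_pos: [0.608, -0.0046, 0.0132]
eef_rot: [0.98, 0.2, 0.0, 0.0]
ft_force: [-1.5, -0.5, 11.0]
finger_gap: 0.0009
gripper_force: 5.3
```

>>> servo_tool:
  moves:
    - [-1, 0, 0, 0.003, 0, 0, 0]
    - [-1, 0, 0, 0, 0, 0, 0]

```text
t: 6.7
ee_pos: [0.6086, -0.0045, 0.0121]
eef_rot: [0.98, 0.201, 0.001, 0.0]
ft_force: [-5.7, 0.3, 23.9]
finger_gap: 0.0004
gripper_force: 12.2
```

```bash
python3 padz.py
```

```text
pad z [(-20, np.float64(0.0406)), (-10, np.float64(0.0407)), (0, np.float64(0.0407)), (13, np.float64(0.046))] s range [-0.0212  0.0416] mean [0.6195 0.0085 0.0439]
tip px z near [[0.6166, -0.0006, 0.0466], [0.6165, -0.0006, 0.0577]] [[0.6147, 0.0066, 0.0496], [0.6148, 0.0062, 0.0606]]
[-6.39492539e+00 -6.51205561e-03  2.42033092e+01] [ 0.60862218 -0.0044408   0.0120886 ]
```

Flat on the bed at 24 N. Now I'll slide along tool −y while holding it down.

>>> servo_tool:
  moves:
    - [-1, 0, -0.005, 0.001, 0, 0, 0]
    - [-1, 0, -0.008, 0, 0, 0, 0]
    - [-1, 0, -0.008, 0, 0, 0, 0]
    - [-1, 0, -0.008, 0, 0, 0, 0]

```text
t: 7.25
ee_pos: [0.6012, 0.0135, 0.012]
eef_rot: [0.98, 0.2, 0.002, 0.002]
ft_force: [-2.5, -9.9, 30.1]
finger_gap: 0.0006
gripper_force: 15.2
```

```bash
python3 go.py "[.5702,.083,.012]" 113.1; python3 padz.py
```

```text
t 7.25 pos [0.6012 0.0135 0.012 ] F [-2.5 -9.9 30.1] gap 0.0006312471166825872
shift tool units [-0.0018 -0.1014 -0.0004] turn units [ 0.0012 -0.001  -0.0003]
pad z [(-20, np.float64(nan)), (-10, np.float64(0.0403)), (0, np.float64(0.0406)), (13, np.float64(0.0407))] s range [-0.0017  0.0414] mean [0.6126 0.0251 0.0432]
tip px z near [[0.6089, 0.0174, 0.046], [0.6087, 0.0173, 0.0568]] [[0.6074, 0.0247, 0.0501], [0.6076, 0.0243, 0.0613]]
[ -3.95535209 -10.12106368  31.48481682] [0.60082456 0.01446321 0.01200795]
  return _methods._mean(a, axis=axis, dtype=dtype,
  ret = ret.dtype.type(ret / rcount)
```

>>> servo_tool:
  moves:
    - [-1, -0.0005, -0.008, 0, 0, 0, 0]
    - [-1, -0.0005, -0.008, 0, 0, 0, 0]
    - [-1, -0.0005, -0.008, 0, 0, 0, 0]
    - [-1, 0, -0.008, 0, 0, 0, 0]
    - [-1, 0, -0.008, 0, 0, 0, 0]

```text
t: 7.92
ee_pos: [0.5891, 0.0418, 0.0121]
eef_rot: [0.98, 0.2, 0.003, 0.001]
ft_force: [0.5, -6.3, 27.8]
finger_gap: 0.0005
gripper_force: 13.4
```

>>> servo_tool:
  moves:
    - [-1, 0, -0.008, 0, 0, 0, 0]
    - [-1, 0, -0.008, 0, 0, 0, 0]
    - [-1, 0, -0.008, 0, 0, 0, 0]

```text
t: 8.3
ee_pos: [0.5822, 0.0578, 0.0121]
eef_rot: [0.98, 0.2, 0.003, 0.001]
ft_force: [3.2, -9.1, 27.3]
finger_gap: 0.0004
gripper_force: 13.4
```

```bash
python3 go.py "[.5702,.083,.012]" 113.1; sed -i 's/np.median(q\[\(.*\),2\]).round(4)) for a in(-20,-10,0,13)/np.median(q[\1,2]).round(4)) for a in(45,55,65)/; s/<.06)/<.13)/' padz.py; python3 padz.py 2>/dev/null
```

```text
t 8.3 pos [0.5822 0.0578 0.0121] F [ 3.2 -9.1 27.3] gap 0.00039104220299902154
shift tool units [-0.0015 -0.0372 -0.0001] turn units [ 0.0011 -0.0016 -0.0003]
pad z [(45, np.float64(0.0405)), (55, np.float64(0.0407)), (65, np.float64(0.0406))] s range [0.0465 0.1091] mean [0.593  0.0707 0.0428]
tip px z near [[0.5897, 0.0615, 0.0455], [0.5896, 0.0615, 0.0568]] [[0.5883, 0.0689, 0.0501], [0.5884, 0.0685, 0.0611]]
[ 2.29496821 -7.98475465 27.05919287] [0.58181721 0.05865207 0.0120346 ]
```

>>> servo_tool:
  moves:
    - [-1, 0, -0.007, 0, 0, 0, 0]
    - [-1, 0, -0.007, 0, 0, 0, 0]
    - [-1, 0, -0.006, 0, 0, 0, 0]

```text
t: 8.72
ee_pos: [0.5765, 0.0713, 0.0121]
eef_rot: [0.98, 0.2, 0.003, 0.001]
ft_force: [4.4, -11.2, 27.1]
finger_gap: 0.0005
gripper_force: 13.4
```

>>> servo_tool:
  moves:
    - [-1, 0, -0.005, 0, 0, 0, 0]
    - [-1, 0, -0.005, 0, 0, 0, 0]
    - [-1, 0, -0.002, 0, 0, 0, 0]
    - [-1, 0, 0, 0, 0, 0, 0]

```text
t: 9.22
ee_pos: [0.5726, 0.0802, 0.012]
eef_rot: [0.98, 0.2, 0.003, 0.001]
ft_force: [1.6, -7.7, 28.6]
finger_gap: 0.0007
gripper_force: 14.8
```

```bash
python3 go.py "[.5702,.083,.012]" 113.1;  python3 padz.py 2>/dev/null
```

```text
t 9.225 pos [0.5726 0.0802 0.012 ] F [ 1.6 -7.7 28.6] gap 0.0006696232912814178
shift tool units [-0.0015 -0.0047  0.    ] turn units [ 0.0009 -0.0015 -0.0002]
pad z [(45, np.float64(0.1704)), (55, np.float64(0.0403)), (65, np.float64(0.0407))] s range [0.0628 0.1249] mean [0.588  0.0821 0.0423]
tip px z near [[0.5804, 0.084, 0.0462], [0.5801, 0.0839, 0.0569]] [[0.5785, 0.0913, 0.0495], [0.5787, 0.0908, 0.0606]]
[ 1.72654392 -7.54562179 28.03738541] [0.57264333 0.08021638 0.01203842]
```

>>> servo_tool:
  moves:
    - [-1, 0, -0.004, 0, 0, 0, 0]
    - [-1, 0, -0.004, 0, 0, 0, 0]
    - [-1, 0, 0, 0, 0, 0, 0]

```text
t: 9.65
ee_pos: [0.5702, 0.0859, 0.012]
eef_rot: [0.98, 0.2, 0.003, 0.001]
ft_force: [1.4, -7.5, 28.9]
finger_gap: 0.0007
gripper_force: 14.9
```

>>> servo_tool:
  moves:
    - [-1, 0, -0.004, 0, 0, 0, 0]
    - [-1, 0, -0.002, 0, 0, 0, 0]
    - [-1, 0, 0, 0, 0, 0, 0]

```text
t: 10.02
ee_pos: [0.5697, 0.0872, 0.0121]
eef_rot: [0.98, 0.199, 0.003, 0.002]
ft_force: [8.2, -19.3, 26.1]
finger_gap: 0.001
gripper_force: 17.5
```

```bash
python3 go.py "[.5702,.083,.012]" 113.1;  python3 padz.py 2>/dev/null
```

```text
t 10.025 pos [0.5697 0.0872 0.0121] F [  8.2 -19.3  26.1] gap 0.0010120052551862125
shift tool units [-0.0015  0.0055  0.0001] turn units [ 0.0018 -0.0016 -0.0008]
pad z [(45, np.float64(nan)), (55, np.float64(0.1709)), (65, np.float64(0.0405))] s range [0.0697 0.1121] mean [0.586  0.0864 0.0423]
tip px z near [[0.5771, 0.091, 0.0456], [0.5769, 0.0909, 0.0565]] [[0.5756, 0.0983, 0.0497], [0.5757, 0.0979, 0.0609]]
[  8.63868528 -19.66417213  26.51544061] [0.56965489 0.08718508 0.01208649]
```

The horizontal force rose sharply after 91 mm of travel, which matches the stop. One firmer push to confirm it's home.

>>> servo_tool:
  moves:
    - [-1, 0, -0.003, 0, 0, 0, 0]
    - [-1, 0, -0.002, 0, 0, 0, 0]
    - [-1, 0, 0, 0, 0, 0, 0]

```text
t: 10.45
ee_pos: [0.5694, 0.0877, 0.0122]
eef_rot: [0.98, 0.198, 0.004, 0.004]
ft_force: [15.6, -32.1, 24.8]
finger_gap: 0.0008
gripper_force: 22.1
```

```bash
python3 go.py "[.5702,.083,.012]" 113.1;  python3 padz.py 2>/dev/null
python3 - <<'E'
from h import *
p,d=manip.capture('wrist'); cv2.imwrite('pics/w3.png',p[:,:,::-1])
E
```

```text
t 10.45 pos [0.5694 0.0877 0.0122] F [ 15.6 -32.1  24.8] gap 0.0007684627866822887
shift tool units [-0.0015  0.0062  0.0003] turn units [ 0.0028 -0.0018 -0.0016]
pad z [(45, np.float64(nan)), (55, np.float64(nan)), (65, np.float64(0.0406))] s range [0.0697 0.112 ] mean [0.586  0.0861 0.0422]
tip px z near [[0.5771, 0.0917, 0.0467], [0.5765, 0.0915, 0.0564]] [[0.5756, 0.0991, 0.0509], [0.5755, 0.0986, 0.0613]]
[ 15.07775409 -32.05164059  23.83785051] [0.56938794 0.08771854 0.01218819]
```

View pics/w3.png

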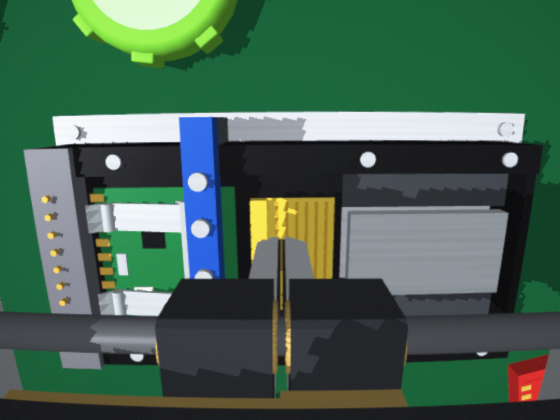

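Wrist view: the carrier's front is against the grey block (90,250) under both leaf tines. The loading plate (425,250) is up behind the tail. It didn't move under a 35 N push, so it's home. I'll ease the push and lift.

>>> servo_tool:
  moves:
    - [-1, 0, 0.004, 0, 0, 0, 0]
    - [-1, 0, 0.001, -0.004, 0, 0, 0]
    - [-1, 0, 0, -0.01, 0, 0, 0]
    - [-1, 0, 0, -0.03, 0, 0, 0]
    - [-1, 0, 0, -0.05, 0, 0, 0]
    - [-1, 0, 0, -0.05, 0, 0, 0]
    - [-1, 0, 0, -0.05, 0, 0, 0]
    - [-1, 0, 0, 0, 0, 0, 0]

```text
t: 11.55
ee_pos: [0.5668, 0.0915, 0.1579]
eef_rot: [0.98, 0.201, 0.002, 0.0]
ft_force: [0.3, -0.2, -0.4]
finger_gap: 0.0001
gripper_force: 0.0
```

Run:
```python
from meas import *
import padz
p=padz.run()
m=cam('wrist'); p,d=manip.capture('wrist'); cv2.imwrite('pics/w4.png',p[:,:,::-1])
u,v=np.meshgrid(range(560),range(420)); P=depthpts(m,np.c_[u.ravel(),v.ravel()],d.ravel())
hp=np.array([.5717,.0789]); D=np.array([-.3923,.9198]); Y=np.array([-.9198,-.3923])
s=(P[:,:2]-hp)@D; y=(P[:,:2]-hp)@Y
for a in range(-110,125,10):
    k=(abs(s*1e3-a)<3)&(abs(y+.0)<.012)&(d.ravel()>0)
    if k.sum()>5: print(a-29,(np.median(P[k,2])*1e3).round(1),end='; ')
print(manip.sense()['t'],manip.sense()['ft_force'],manip.sense()['ee_pos'])
```

```text
pad z [(45, np.float64(0.2961)), (55, np.float64(nan)), (65, np.float64(0.0406))] s range [0.0691 0.1118] mean [0.5715 0.0823 0.0425]
tip px z near [[0.5746, 0.0953, 0.1921], [0.5744, 0.0952, 0.203]] [[0.5732, 0.1026, 0.1968], [0.5727, 0.102, 0.206]]
-139 38.0; -129 38.1; -119 38.0; -109 38.1; -99 38.3; -89 284.5; -79 38.1; -69 38.2; -59 37.9; -49 40.2; -39 40.8; -29 41.6; -19 215.8; -9 209.7; 1 40.1; 11 61.7; 21 62.0; 31 40.5; 41 40.5; 51 40.4; 61 40.7; 71 40.5; 81 51.0; 91 52.1; 11.65 [-0.22722868 -0.49733237 -1.01352809] [0.56530162 0.09094747 0.1549526 ]
  return _methods._mean(a, axis=axis, dtype=dtype,
  ret = ret.dtype.type(ret / rcount)
```

View pics/w4.png

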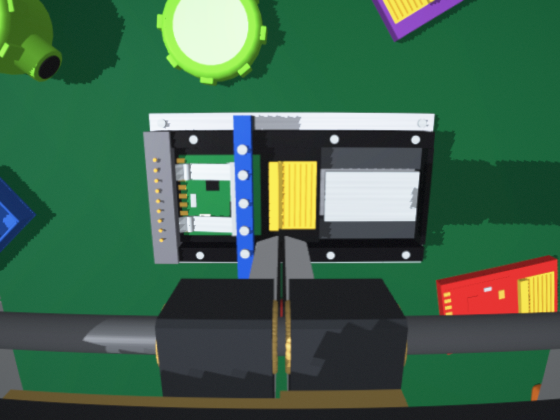

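Confirmed: the plate is up at 38 mm (370,195), the carrier is flat at 40 mm against the block (165,200), and the robot is clear.

>>> servo_tool:
  moves:
    - [-1, 0, 0, -0.03, 0, 0, 0]
    - [-1, 0, 0, 0, 0, 0, 0]
    - [-1, 0, 0, 0, 0, 0, 0]
    - [-1, 0, 0, 0, 0, 0, 0]

```text
t: 12.15
ee_pos: [0.5651, 0.0908, 0.1766]
eef_rot: [0.98, 0.201, -0.001, -0.0]
ft_force: [1.1, 0.0, 0.7]
finger_gap: 0.0005
gripper_force: 0.0
```

```bash
python3 -c "
from plant import manip
print(manip.job_done())"
```

```text
the job is handed in; nothing more can be done
None
```

The carrier is fully home against the grey contact block, lying flat under the leaf spring; the loading plate has sprung up behind it, the arm is clear, and I handed the job in at about 12 s (the verdict was not shown).

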